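# Shut a culture dish into the dark box

## Task

Set the small white culture dish from the worktop flat on the floor of the dark box's open bay, let go of it, then push the blue sliding cover fully home over it, at both ends. The cover sits in sticky tracks and jams when one end gets ahead, so walk it shut with short pushes on its two black knobs in turn. Leave the timer, the brown bottle and the red-lidded cup where they stand, and never tip the dish over.

Things in the scene. Friction and masses are not known exactly. Their poses are not given: they have to be found in the camera images.
- dark_box: White box fixed to the worktop, 270 (x) x 330 (y) x 60 mm high. Origin: centre of its underside; its x axis points to the far side (away from the robot at yaw 0), y left, z up. Far half: open bay. Near half: a deck, top at z 40 mm, where the blue cover is parked. Metal lips on both side walls hold the cover's edges down: from 138 mm left and right of the middle outward, top z 60 mm.
- bay_floor (a point): Point on the bay's floor (z 8 mm), in the middle of the part that the parked cover leaves free, 76 mm along the box's x from its origin; axes of the box. The bay's inside runs from 71 mm nearer to 51 mm farther than this point and 145 mm to either side; the fully open cover hides the nearest 20 mm of it, up to 51 mm from this point. The far wall's top is at z 60 mm.
- cover_middle (a point): Centre of the top face (z 50 mm) of the blue cover, a flat panel 122 (x) x 286 (y) x 8 mm; axes of the cover. It runs along the box's +x: this point lies 36 mm nearer than the box's origin when fully open and 64 mm beyond it when fully shut.
- housing_top (a point): Centre of the top face (z 78 mm) of the fixed grey housing, 136 (x) x 150 (y) mm, that bridges the middle of the deck; axes of the box. The cover runs underneath it, so only the two end knobs can be pushed, each in the 63 mm wide channel between the housing and the metal lip.
- runner_left (a joint): Travel of the cover's left end, m: 0 fully open, 0.100 fully shut (stop). The ends, 270 mm apart, move separately: 4 to 8 N on the left knob moves the left end while the right end stays nearly still. With one end about 29 mm ahead (6 degrees) the cover wedges and pushing the leading end harder does not help; pushing the lagging end frees it. It stays where it is left.
- knob_left (a point): Centre of the left (+y) black knob on the cover: upright round post, diameter 24 mm, 30 mm high, standing on the cover; its foot (the cover's top face) lies 15 mm below this point, its top 15 mm above. It lies 110 mm left of the cover's middle and 14 mm from the cover's near edge. Axes are the cover's.
- knob_right (a point): Centre of the right (-y) black knob, same as the left one, 110 mm right of the cover's middle.
- runner_right (a joint): The same for the right end: 0 fully open, 0.100 fully shut.
- dish_center (a point): Centre of the closed white culture dish, a disc of 60 mm diameter and 14 mm high, 22 g; the point lies 7 mm above its underside, z axis up. It starts on the worktop to the left or the right of the box.
- bench_timer: White timer, 64x60x19 mm, lying on the worktop on the other side of the box; origin at the centre of its underside. Bystander.
- violet_bottle: Brown dropper bottle with a black cap, 44 mm round, 108 mm high, behind on the left; origin at the centre of its underside. Bystander.
- red_cup: Specimen cup with a red lid, 62 mm round, 72 mm high, behind on the right; origin at the centre of its underside. Bystander.
Mind the look-alikes: they are no part of the job. Leave any green, pink or yellow look-alike of the part that bears dish_center alone.

How it is judged:
By the outcome, as a careful person would: the job done as asked, in the order asked, and still so for the second after the job is handed in, with the robot touching nothing.
It also fails if it takes over 72 s, if anything falls off the work surface, if the arm or the gripper's body presses on something with over 40 N, if the wrist force passes 120 N, or if a joint passes its speed limit or range.

## Robot

A 6-joint arm with a two-finger parallel gripper is mounted at the origin on a cart in front of the work surface, level with it; the furniture and walls round the work are solid. World frame = base frame: x ahead of the robot, y to its left, z up, the work surface at z = 0. Lengths are in m, angles in rad, forces in N, time in s.
With the tool pointing down it reaches from about 0.375 to 0.975 m from the base axis. Payload 3.8 kg.
Tool frame: the origin (TCP) lies on the mounting face of the last link; the fingertips stand 173 mm ahead of it and the grasp point (between the pads) lies 155 mm ahead of it; z points along the fingers, y is the direction in which the jaws open and shut (so a half turn about z gives the same grasp; the last joint's range is limited). The gripper opens to 85 mm and grips with 20 to 120 N. Pads are 22 mm wide; open, the fingers measure 114 mm over their backs; the gripper's body (76 mm by 85 mm) begins 54 mm behind the grasp point. The pads swing forward as they close: fully open they stand 13 mm farther back than shut.
Start: joints at [-1.231, 0.264, 1.604, -0, 1.274, -0.037], TCP at [0.248, -0.628, 0.405] pointing down, gripper open.
Joint ranges: [-2.63, 2.63], [-0.94, 2.18], [0.31, 2.57], [-1.31, 4.45], [0, 2.66], [-2.55, 2.55]. Speed limits (rad/s): [2.57, 2.57, 3.14, 3.14, 3.14, 3.14].

## Interface

Orientations are given as a rotation vector (axis times angle).
In Python, from workcell import bot gives the robot as it stands.
- The arm moves only by the shell command python3 -m jog 'ROWS' [FORCE]. ROWS is JSON, a list that holds one entry, the list of rows, each a list of 7 numbers: the closure, from 0 (fully open) to 1 (shut), then the shift along the tool's x, y, z in cm, then the turn, a rotation vector about the tool's x, y, z in rad. A call has 1 to 12 rows; each row is the pose to reach, as a shift and turn from the pose commanded when the call began, along the tool's axes at that moment; what a row does not reach only later rows make up. A row lasts 1/8 s, in which the tool goes at most 62.5 mm and 10.7 degrees, less where a joint would pass 70% of its speed; a pose out of reach is approached as far as the arm can. A call with a gripper value outside its range is refused whole. The fingers move at their own pace and stop on an object; FORCE is the grip in N (left out, the last holds). Time passes only in rows, so rows that repeat a pose let the fingers close. It gives the time, the measured TCP pose, the force and the opening at its end, in the units of the state.
- bot.read_state(): the state, without advancing time (a new reading comes with each control period).
- bot.read_camera(name): name is "side" or "top"; returns the picture (384x512x3 uint8, red, green, blue); there is no depth.
- bot.camera_model(name): a dict with "intrinsics" (3x3 intrinsics, pixels), "rvec" (rotation vector, rad) and "tvec" (3), from world to camera coordinates, as OpenCV has them. Camera axes: x right, y down, z forward; pixel columns grow to the right and rows downward; lengths in m; the calibration is good to about 2 mm. A picture is of the moment at which its call begins. camera_model takes no time and is no camera call.
- bot.finish_job(): hands the job in, once; it reports no verdict.
The state is a dict: "time": time; "q": joint angles; "joint_vel": joint speeds; "joint_torque": joint torques, N m; "tool_pos": TCP position; "tcp_rot": TCP orientation; "wrist_force": force on the tool from outside, world axes, zero at the start; "torque": the same for the moment, N m; "width": opening from 0.0 (shut) to 1.0 (fully open).
Only numpy, scipy, OpenCV 4.12 (cv2) and the standard library are available. Lean on these libraries where they do the work, as an engineer would, in place of code of your own. Each camera call takes 0.05 s, during which the arm holds its last target.

## Working session

There is one attempt and no reset: what is moved stays moved. The work goes in short steps, Python scripts to look and compute and a shell command to move; the robot and the scene stay as the last step left them, time stands still between calls to the robot, and variables do not carry over. Pictures are saved under pics/ and viewed, and the job is handed in when it is done.

```bash
mkdir -p pics; ls; python3 - <<'E'
from workcell import bot
import cv2
s=bot.read_state();print(s)
for n in("top","side"):
    im=bot.read_camera(n);cv2.imwrite(f"pics/{n}0.png",im[:,:,::-1]);m=bot.camera_model(n);print(n,m)
E
```

```text
pics
{'time': 0.0, 'q': array([-1.23092637e+00,  2.64738042e-01,  1.60535946e+00,  1.10784779e-05,
        1.27371376e+00, -3.68898535e-02]), 'joint_vel': array([ 0.00113152,  0.00038825, -0.00033106,  0.0006119 , -0.00020935,
        0.0003701 ]), 'joint_torque': array([ 1.48561801e-03, -5.15106297e+01, -3.67307425e+01, -2.07433700e-04,
        1.27038054e-02, -1.91522838e-05]), 'tool_pos': array([ 0.24823073, -0.62733014,  0.40337964]), 'tcp_rot': array([-3.08385943e+00, -5.87902819e-01,  5.09122123e-04]), 'wrist_force': array([ 0.44205916, -0.20603788,  0.62389332]), 'torque': array([-0.00943957, -0.0528584 , -0.03231613]), 'width': 1.0012376512321133}
top {'intrinsics': array([[423.39398023,   0.        , 250.83679725],
       [  0.        , 423.39398023, 187.74071248],
       [  0.        ,   0.        ,   1.        ]]), 'rvec': array([ 1.8517356 , -2.23186353,  0.37095802]), 'tvec': array([0.1282623 , 0.54109799, 1.22495143])}
side {'intrinsics': array([[482.53523133,   0.        , 251.61740096],
       [  0.        , 482.53523133, 192.44334094],
       [  0.        ,   0.        ,   1.        ]]), 'rvec': array([ 1.16968626, -1.98363637,  1.20308678]), 'tvec': array([0.30115761, 0.27565502, 1.20366589])}
```

View pics/top0.png

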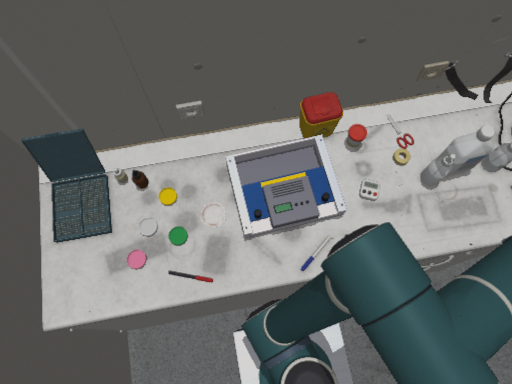

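View pics/side0.png

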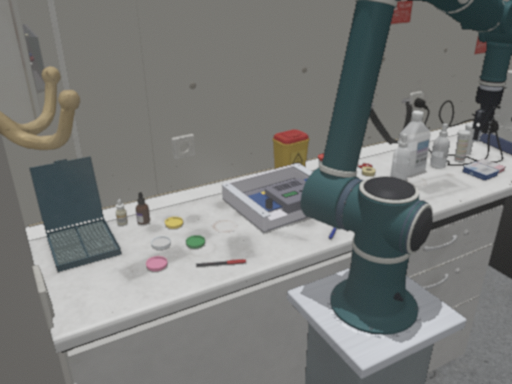

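```bash
python3 - <<'E'
import cv2
a=cv2.imread("pics/top0.png")
cv2.imwrite("pics/c1.png",cv2.resize(a[160:280,100:260],None,fx=5,fy=5,interpolation=cv2.INTER_CUBIC))
cv2.imwrite("pics/c2.png",cv2.resize(a[120:250,215:385],None,fx=4.6,fy=4.6,interpolation=cv2.INTER_CUBIC))
b=cv2.imread("pics/side0.png")
cv2.imwrite("pics/c3.png",cv2.resize(b[160:280,100:340],None,fx=3.3,fy=3.3,interpolation=cv2.INTER_CUBIC))
E
```

```text
(no output)
```

View pics/c1.png

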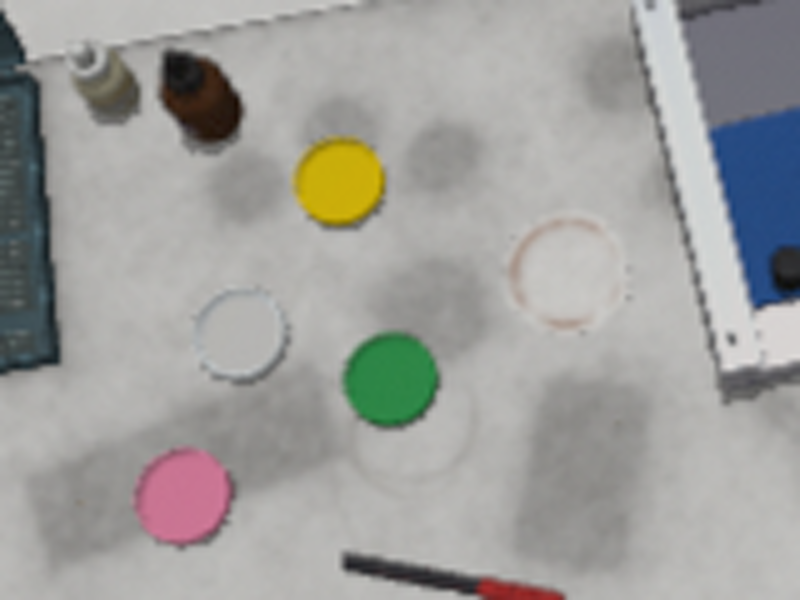

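View pics/c2.png

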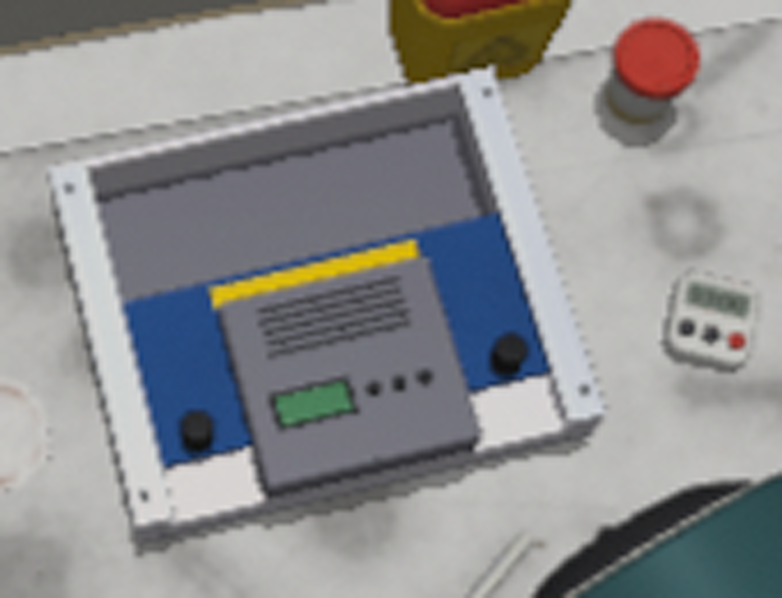

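View pics/c3.png

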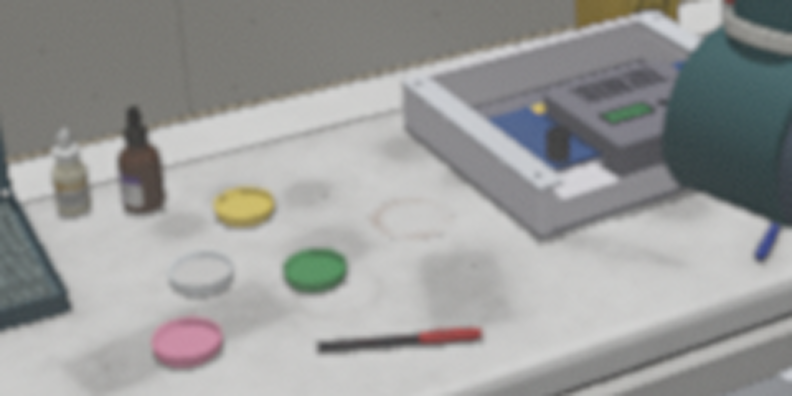

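```bash
cat > h.py <<'E'
from workcell import bot
import numpy as np, cv2
from scipy.spatial.transform import Rotation as R
from scipy.optimize import least_squares
def ray(n,uv,z):
    m=bot.camera_model(n);K=m["intrinsics"];Rm=cv2.Rodrigues(m["rvec"])[0];t=np.array(m["tvec"])
    d=Rm.T@np.linalg.inv(K)@np.array([uv[0],uv[1],1.]);c=-Rm.T@t
    return c+d*(z-c[2])/d[2]
def proj(n,P):
    m=bot.camera_model(n)
    return cv2.projectPoints(np.array(P,float).reshape(-1,3),m["rvec"],m["tvec"],m["intrinsics"],None)[0].reshape(-1,2)
def state():
    s=bot.read_state();Rm=R.from_rotvec(s["tcp_rot"]).as_matrix();return s,np.array(s["tool_pos"]),Rm
def rows(target,Rt):
    "shift(cm) and turn in tool frame from current pose"
    s,p,Rm=state();return np.round(Rm.T@(np.array(target)-p)*100,2),np.round(R.from_matrix(Rm.T@Rt).as_rotvec(),4)
def down(yaw):  # tool z down, tool x at yaw
    c,s_=np.cos(yaw),np.sin(yaw);x=np.array([c,s_,0]);z=np.array([0,0,-1.]);return np.stack([x,np.cross(z,x),z],1)
E
python3 - <<'E'
from h import *
c=lambda u,v:(u/4.6+215-.4,v/4.6+120-.4)
obs=[c(49,172),c(493,68),c(135,530),c(602,410)]
mod=[(.135,.165),(.135,-.165),(-.135,.165),(-.135,-.165)]
W=np.array([ray("top",o,.06) for o in obs]);print(W.round(4))
def f(p):
    C,S=np.cos(p[2]),np.sin(p[2])
    P=[(p[0]+C*x-S*y,p[1]+S*x+C*y,.06) for x,y in mod]
    return (proj("top",P)-np.array(obs)).ravel()
r=least_squares(f,[.6,0,0]);print("box",r.x,f(r.x).round(1))
print("dish top",ray("top",(241/5+100-.4,333/5+160-.4),.014),"side",ray("side",(201/3.3+100-.35,274/3.3+160-.35),.008))
kl,kr=ray("top",c(197,425),.08),ray("top",c(510,348),.08);print(kl,kr)
p=r.x;C,S=np.cos(p[2]),np.sin(p[2])
for k in(kl,kr):
    d=k[:2]-p[:2];print("box frame knob",C*d[0]+S*d[1],-S*d[0]+C*d[1])
bf=p[:2]+.076*np.array([C,S]);print("bay",bf)
s,q,Rm=state();print(Rm.round(3))
E
```

```text
[[ 0.6867  0.0871  0.06  ]
 [ 0.7075 -0.2424  0.06  ]
 [ 0.4198  0.0732  0.06  ]
 [ 0.443  -0.254   0.06  ]]
box [ 0.56448748 -0.08390656  0.05896418] [-0.6 -0.7 -0.6 -0.3  0.1 -0.1  1.1  0.9]
dish top [0.51511254 0.37050814 0.014     ] side [0.50977558 0.37416147 0.008     ]
[0.47807223 0.02008127 0.08      ] [ 0.49196575 -0.19850459  0.08      ]
box frame knob -0.08013707309652285 0.10889956686189946
box frame knob -0.07914896176124901 -0.11012515780625662
bay [ 0.6403554  -0.07942788]
[[ 0.93   0.368 -0.001]
 [ 0.368 -0.93   0.002]
 [ 0.    -0.002 -1.   ]]
```

The real dish is the plain white disc at top px (148,227), which puts it at about (0.513, 0.372). The mark at px (213,215) is only a ring stain. The box is at about (0.564, -0.084) with yaw 0.06. Next I move above the dish.

```bash
python3 - <<'E'
from h import *
s,p,Rm=state()
print(rows((.5,-.1,.40),Rm),rows((.513,.372,.40),Rm),rows((.513,.372,.28),Rm))
for uv in [(390,380),(184,496),(340,181)]: print(ray("top",(uv[0]/5+99.6,uv[1]/5+159.6),.014))
E
```

```text
(array([ 42.81, -39.77,   0.43]), array([0., 0., 0.])) (array([ 61.39, -83.18,   0.52]), array([0., 0., 0.])) (array([ 61.39, -83.16,  12.52]), array([0., 0., 0.]))
[0.46689031 0.28036608 0.014     ]
[0.41730899 0.41657659 0.014     ]
[0.60537821 0.29569324 0.014     ]
```

```bash
python3 -m jog '[[[0,42.8,-39.8,0,0,0,0],[0,42.8,-39.8,0,0,0,0],[0,42.8,-39.8,0,0,0,0],[0,42.8,-39.8,0,0,0,0],[0,42.8,-39.8,0,0,0,0],[0,42.8,-39.8,0,0,0,0],[0,42.8,-39.8,0,0,0,0],[0,42.8,-39.8,0,0,0,0],[0,42.8,-39.8,0,0,0,0],[0,42.8,-39.8,0,0,0,0],[0,61.4,-83.2,6,0,0,0],[0,61.4,-83.2,6,0,0,0]]]' 30
python3 -c "
from h import *
print(rows((.513,.372,.26),down(.377)))"
```

```text
time: 1.6
tool_pos: [0.5032, 0.0254, 0.3885]
tcp_rot: [-3.086, -0.587, -0.0]
wrist_force: [0.9, 0.6, -0.7]
width: 1.003
(array([ 13.63, -31.89,  12.85]), array([-0.    , -0.    , -0.0013]))
```

```bash
python3 -m jog '[[[0,13.2,-31.6,12.8,0,0,0],[0,13.2,-31.6,12.8,0,0,0],[0,13.2,-31.6,12.8,0,0,0],[0,13.2,-31.6,12.8,0,0,0],[0,13.2,-31.6,12.8,0,0,0],[0,13.2,-31.6,12.8,0,0,0],[0,13.2,-31.6,12.8,0,0,0],[0,13.2,-31.6,12.8,0,0,0],[0,13.2,-31.6,12.8,0,0,0]]]'
python3 - <<'E'
from h import *
s,p,Rm=state();print(p,rows((.513,.372,.171),Rm))
for n in("top","side"):
    im=bot.read_camera(n)[:,:,::-1];cv2.imwrite(f"pics/{n}1.png",im)
    u,v=(90,150) if n=="top" else (100,160)
    cv2.imwrite(f"pics/{n}1c.png",cv2.resize(im[v:v+140,u:u+180],None,fx=4,fy=4,interpolation=cv2.INTER_CUBIC))
E
```

```text
time: 2.72
tool_pos: [0.5101, 0.3651, 0.2615]
tcp_rot: [3.086, 0.586, 0.001]
wrist_force: [-0.3, -0.7, -0.5]
width: 1.002
[0.51014236 0.36511375 0.26152165] (array([ 0.51, -0.54,  9.05]), array([0., 0., 0.]))
```

View pics/top1c.png

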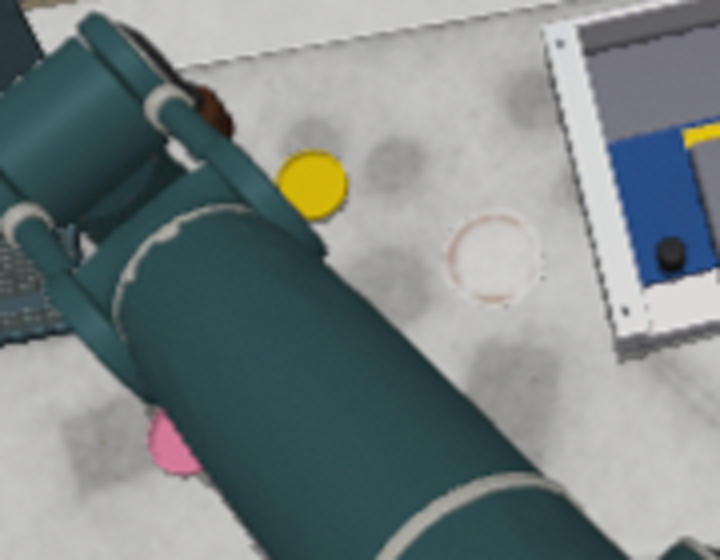

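View pics/side1c.png

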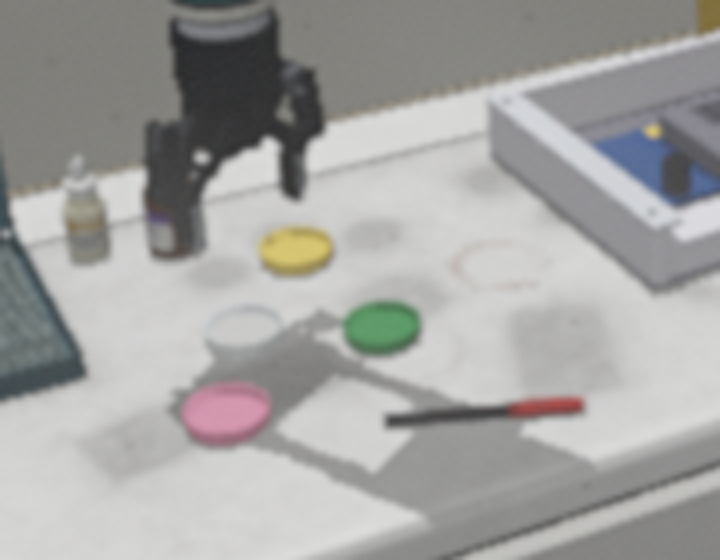

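The fingers (side crop x 163 and 293) hang above the dish at (243,330) and straddle it. I descend to just above it.

```bash
python3 -m jog '[[[0,0.5,-0.5,6.4,0,0,0],[0,0.5,-0.5,6.4,0,0,0],[0,0.5,-0.5,6.4,0,0,0]]]'
python3 - <<'E'
from h import *
s,p,Rm=state();print(p,rows((.513,.371,.171),Rm))
im=bot.read_camera("side")[:,:,::-1];u,v=(100,160)
cv2.imwrite(f"pics/side2c.png",cv2.resize(im[v:v+140,u:u+180],None,fx=4,fy=4,interpolation=cv2.INTER_CUBIC))
for q in [(.513,.371,.014),tuple(p-[0,0,.160])]: print((proj("side",q)-[u,v])*4)
E
```

```text
time: 3.2
tool_pos: [0.5131, 0.3723, 0.1977]
tcp_rot: [-3.086, -0.587, -0.0]
wrist_force: [-0.1, 0.2, -0.4]
width: 0.999
[0.51305528 0.37226433 0.19771939] (array([-0.05,  0.12,  2.67]), array([0., 0., 0.]))
[[244.09672535 320.7460901 ]]
[[239.43335382 294.15625637]]
```

View pics/side2c.png

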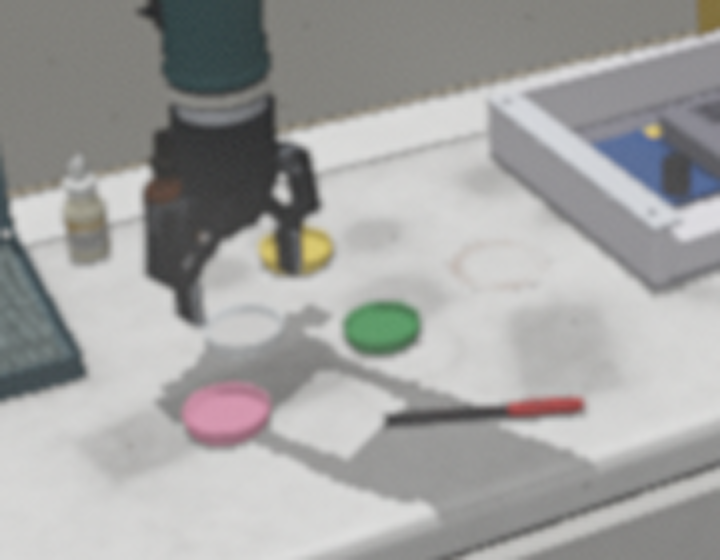

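```bash
python3 -m jog '[[[0,-0.2,0.1,1.4,0,0,0],[0,-0.2,0.1,2.7,0,0,0],[0,-0.2,0.1,2.7,0,0,0],[0.4,-0.2,0.1,2.7,0,0,0],[0.6,-0.2,0.1,2.7,0,0,0],[1,-0.2,0.1,2.7,0,0,0],[1,-0.2,0.1,2.7,0,0,0],[1,-0.2,0.1,2.7,0,0,0]]]' 25
python3 -m jog '[[[1,0,0,-2,0,0,0],[1,0,0,-4,0,0,0],[1,0,0,-4,0,0,0]]]'
python3 - <<'E'
from h import *
s,p,Rm=state();print(p,s["width"])
im=bot.read_camera("side")[:,:,::-1];u,v=(100,160)
cv2.imwrite(f"pics/side3c.png",cv2.resize(im[v:v+140,u:u+180],None,fx=4,fy=4,interpolation=cv2.INTER_CUBIC))
E
```

```text
time: 4.25
tool_pos: [0.5115, 0.3713, 0.1705]
tcp_rot: [-3.086, -0.588, -0.002]
wrist_force: [-0.3, 0.3, 2.7]
width: 0.683
time: 4.62
tool_pos: [0.5125, 0.372, 0.2134]
tcp_rot: [-3.084, -0.588, -0.009]
wrist_force: [-0.1, -0.3, -0.7]
width: 0.684
[0.51245872 0.37197118 0.21342642] 0.6842062971191184
```

View pics/side3c.png

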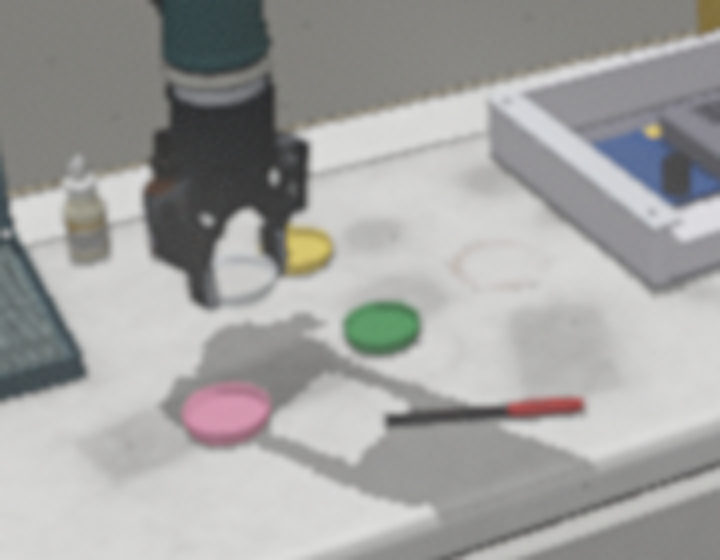

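The dish is held level, with the opening at 0.684 (58 mm). Now I carry it over the bay.

```bash
python3 - <<'E'
from h import *
s,p,Rm=state();print(rows((.642,-.079,.27),down(.060)))
E
```

```text
(array([-4.46, 46.68, -5.85]), array([-0.0013, -0.0035,  0.3168]))
```

```bash
python3 -m jog '[[[1,0,0,-5,0,0,0],[1,-0.5,5,-5.9,0,0,0.03],[1,-1,10,-5.9,0,0,0.07],[1,-1.5,15,-5.9,0,0,0.1],[1,-2,20,-5.9,0,0,0.14],[1,-2.5,25,-5.9,0,0,0.17],[1,-3,30,-5.9,0,0,0.21],[1,-3.5,35,-5.9,0,0,0.24],[1,-4,40,-5.9,0,0,0.28],[1,-4.3,44,-5.9,0,0,0.3],[1,-4.5,46.7,-5.9,0,0,0.317],[1,-4.5,46.7,-5.9,0,0,0.317]]]'
python3 -m jog '[[[1,0,0,0,0,0,0]]]'
python3 - <<'E'
from h import *
s,p,Rm=state();print(p,s["width"],rows((.641,-.079,.178),down(.060)))
for n in("top","side"):
    im=bot.read_camera(n)[:,:,::-1]
    u,v=(215,110) if n=="top" else (200,110)
    cv2.imwrite(f"pics/{n}4c.png",cv2.resize(im[v:v+140,u:u+180],None,fx=4,fy=4,interpolation=cv2.INTER_CUBIC))
E
```

```text
time: 6.18
tool_pos: [0.6412, -0.0817, 0.2683]
tcp_rot: [3.14, 0.089, -0.001]
wrist_force: [-1.0, 0.7, -0.0]
width: 0.683
time: 6.3
tool_pos: [0.6406, -0.0793, 0.2682]
tcp_rot: [-3.139, -0.094, 0.002]
wrist_force: [-0.4, -0.3, -0.6]
width: 0.681
[ 0.6406333  -0.07926881  0.26823514] 0.6812024355591566 (array([ 0.05, -0.02,  9.02]), array([-0.0008,  0.0015, -0.0003]))
```

View pics/side4c.png

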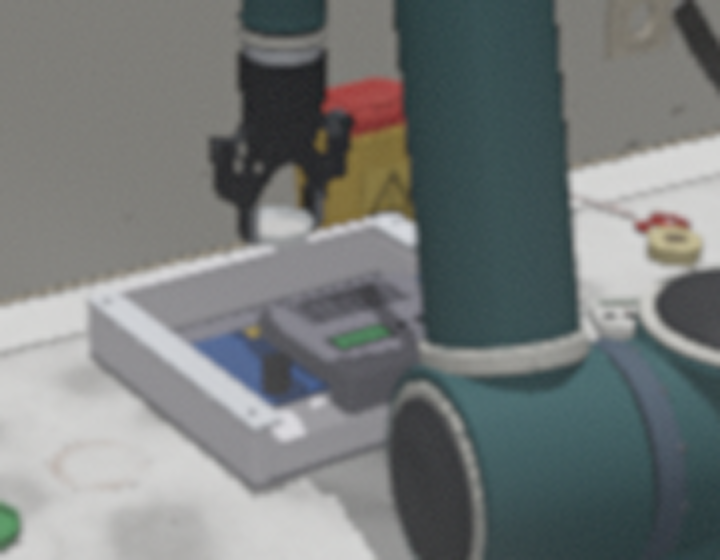

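View pics/top4c.png

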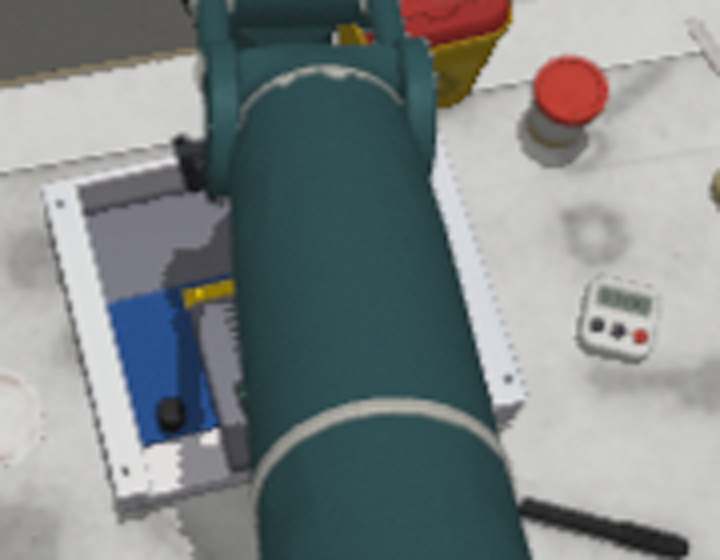

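```bash
python3 -m jog '[[[1,0,0,4,0,0,0],[1,0,0,7,0,0,0],[1,0,0,8.2,0,0,0],[1,0,0,8.6,0,0,0],[1,0,0,8.8,0,0,0],[1,0,0,8.8,0,0,0]]]'
```

```text
time: 7.15
tool_pos: [0.6418, -0.0798, 0.1822]
tcp_rot: [3.14, 0.094, 0.003]
wrist_force: [-0.3, -0.5, -1.1]
width: 0.681
```

```bash
python3 -m jog '[[[1,0,0,0.2,0,0,0],[1,0,0,0.4,0,0,0],[1,0,0,0.4,0,0,0]]]'
```

```text
time: 7.52
tool_pos: [0.6416, -0.0799, 0.1785]
tcp_rot: [3.14, 0.094, 0.002]
wrist_force: [-1.6, 0.6, 6.5]
width: 0.682
```

Contact with the floor shows as 6.5 N. I release in steps and then rise.

```bash
python3 -m jog '[[[0.25,0,0,0,0,0,0],[0.15,0,0,0,0,0,0],[0,0,0,0,0,0,0],[0,0,0,0,0,0,0],[0,0,0,0,0,0,0],[0,0,0,-3,0,0,0],[0,0,0,-8,0,0,0],[0,0,0,-12,0,0,0],[0,-6,-6,-14,0,0,0],[0,-10,-10,-14,0,0,0],[0,-12,-12,-14,0,0,0],[0,-12,-12,-14,0,0,0]]]'
python3 - <<'E'
from h import *
s,p,Rm=state();print(p,s["width"])
for n in("top","side"):
    im=bot.read_camera(n)[:,:,::-1]
    u,v=(215,110) if n=="top" else (200,110)
    cv2.imwrite(f"pics/{n}5c.png",cv2.resize(im[v:v+140,u:u+180],None,fx=4,fy=4,interpolation=cv2.INTER_CUBIC))
E
```

```text
time: 9.02
tool_pos: [0.5117, 0.0345, 0.3167]
tcp_rot: [-3.14, -0.098, 0.002]
wrist_force: [0.9, 0.4, -0.6]
width: 0.998
[0.51174642 0.03454429 0.31672143] 0.9983483768084883
```

View pics/side5c.png

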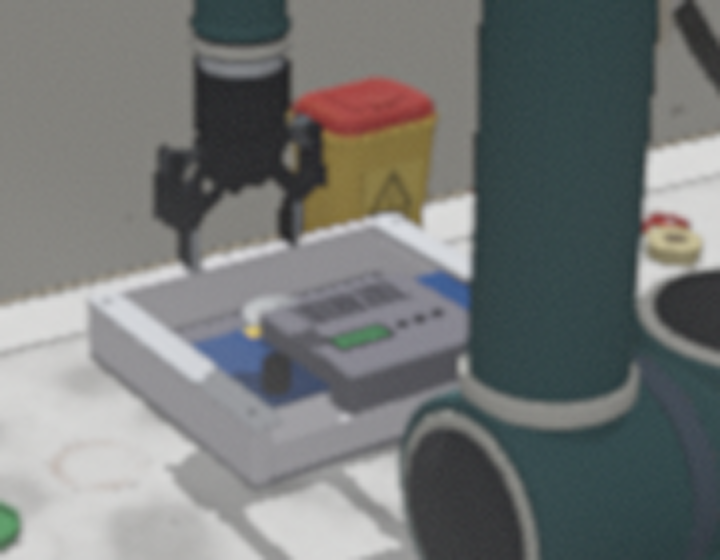

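View pics/top5c.png

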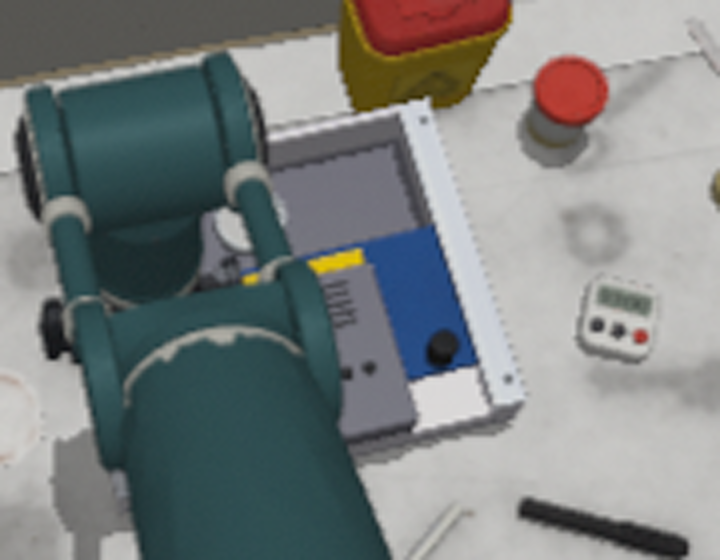

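The dish lies flat in the bay (top crop ~ (250,215)). Now I close the fingers and go behind the left knob.

```bash
cat >> h.py <<'E'
O=np.array([.5652,-.0842]);YAW=.060
def B(x,y,z):
    c,s=np.cos(YAW),np.sin(YAW);return np.array([O[0]+c*x-s*y,O[1]+s*x+c*y,z])
def box():
    s,p,_=state();d=p[:2]-O;c,q=np.cos(YAW),np.sin(YAW);return (np.array([c*d[0]+q*d[1],-q*d[0]+c*d[1],p[2]])*1000).round(1)
E
python3 -c "
from h import *
print(box(),rows(B(-.128,.11,.31),down(YAW)),rows(B(-.128,.11,.233),down(YAW)))"
```

```text
[-43.8 120.1 317.4] (array([-8.42,  1.  ,  0.72]), array([ 0.0004, -0.0015,  0.0009])) (array([-8.44,  1.  ,  8.42]), array([ 0.0004, -0.0015,  0.0009]))
```

```bash
python3 -m jog '[[[1,-4,1,0,0,0,0],[1,-8.4,1,0.5,0,0,0],[1,-8.4,1,3,0,0,0],[1,-8.4,1,5.5,0,0,0],[1,-8.4,1,5.5,0,0,0],[1,-8.4,1,5.5,0,0,0]]]'
python3 - <<'E'
from h import *
s,p,Rm=state();print(box(),s["width"],rows(B(-.128,.11,.233),down(YAW)))
for n in("top","side"):
    im=bot.read_camera(n)[:,:,::-1]
    u,v=(215,110) if n=="top" else (200,110)
    cv2.imwrite(f"pics/{n}6c.png",cv2.resize(im[v:v+140,u:u+180],None,fx=4,fy=4,interpolation=cv2.INTER_CUBIC))
E
```

```text
time: 9.88
tool_pos: [0.4321, 0.0174, 0.2627]
tcp_rot: [3.14, 0.093, 0.001]
wrist_force: [0.2, -0.7, -0.4]
width: -0.004
[-126.8  109.4  262.7] -0.0035990483758049016 (array([-0.13, -0.06,  2.97]), array([ 0.0002, -0.0009, -0.001 ]))
```

View pics/side6c.png

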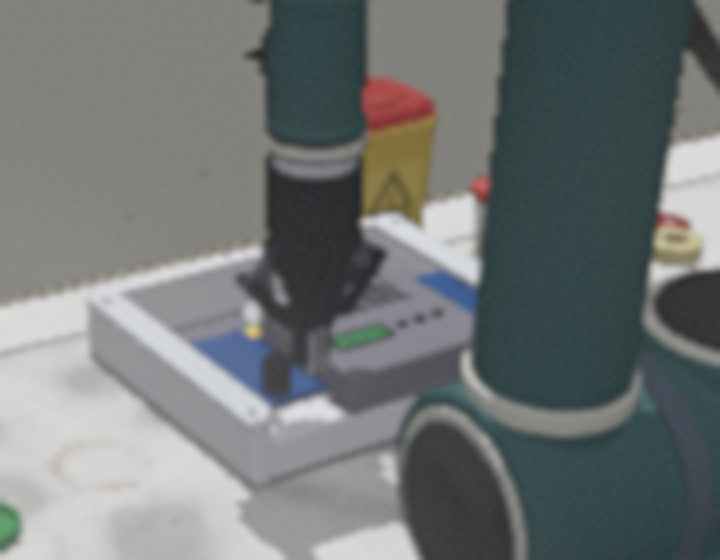

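View pics/top6c.png

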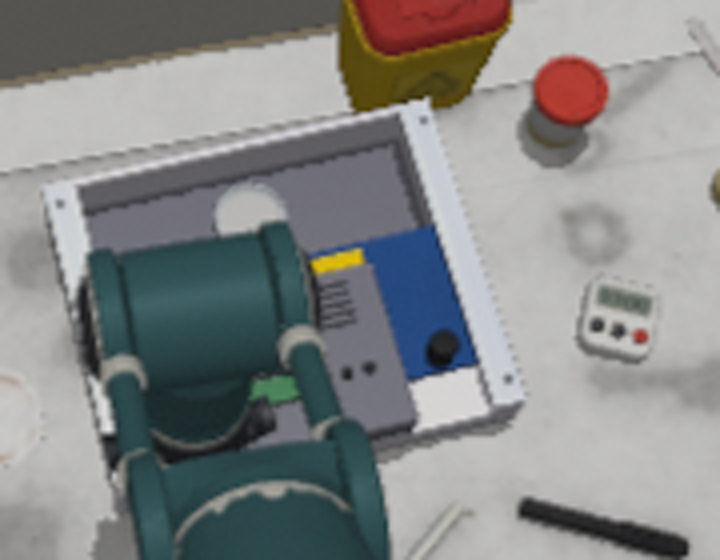

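```bash
python3 -m jog '[[[1,-0.1,0,1.5,0,0,0],[1,-0.1,0,2.9,0,0,0],[1,-0.1,0,2.9,0,0,0],[1,0.9,0,2.9,0,0,0],[1,1.4,0,2.9,0,0,0],[1,1.4,0,2.9,0,0,0]]]'
python3 -c "
from h import *
print(box())"
```

```text
time: 10.72
tool_pos: [0.4459, 0.0188, 0.2335]
tcp_rot: [3.14, 0.094, 0.002]
wrist_force: [-1.1, 0.4, -0.8]
width: -0.0
[-112.9  110.   233.5]
```

```bash
python3 -m jog '[[[1,0.5,0,0,0,0,0],[1,1,0,0,0,0,0],[1,1,0,0,0,0,0]]]'
python3 -c "
from h import *
print(box())"
python3 -m jog '[[[1,0.5,0,0,0,0,0],[1,1.0,0,0,0,0,0],[1,1.4,0,0,0,0,0],[1,1.4,0,0,0,0,0]]]'
python3 - <<'E'
from h import *
print(box())
for n in("top","side"):
    im=bot.read_camera(n)[:,:,::-1]
    u,v=(215,110) if n=="top" else (200,110)
    cv2.imwrite(f"pics/{n}7c.png",cv2.resize(im[v:v+140,u:u+180],None,fx=4,fy=4,interpolation=cv2.INTER_CUBIC))
E
```

```text
time: 11.1
tool_pos: [0.4552, 0.0193, 0.2329]
tcp_rot: [-3.14, -0.094, 0.0]
wrist_force: [0.7, 1.0, 0.2]
width: 0.0
[-103.6  110.   232.9]
time: 11.6
tool_pos: [0.4681, 0.0203, 0.2325]
tcp_rot: [-3.14, -0.094, 0.005]
wrist_force: [-4.7, 0.5, 3.4]
width: 0.001
[-90.7 110.2 232.5]
```

View pics/side7c.png

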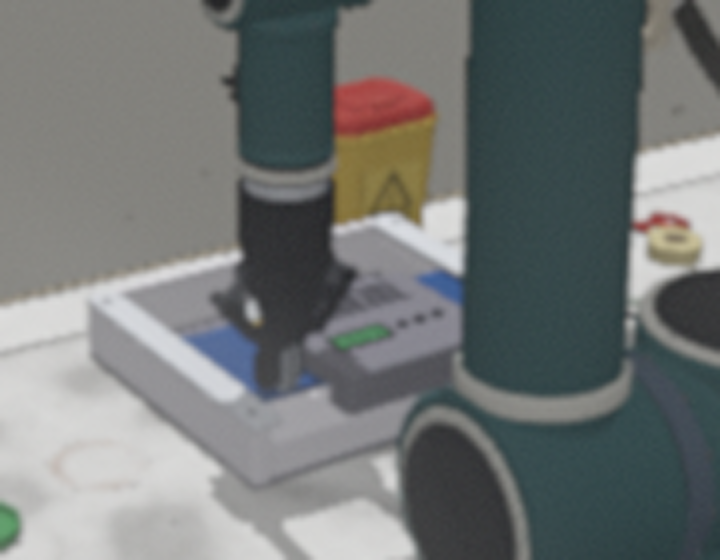

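View pics/top7c.png

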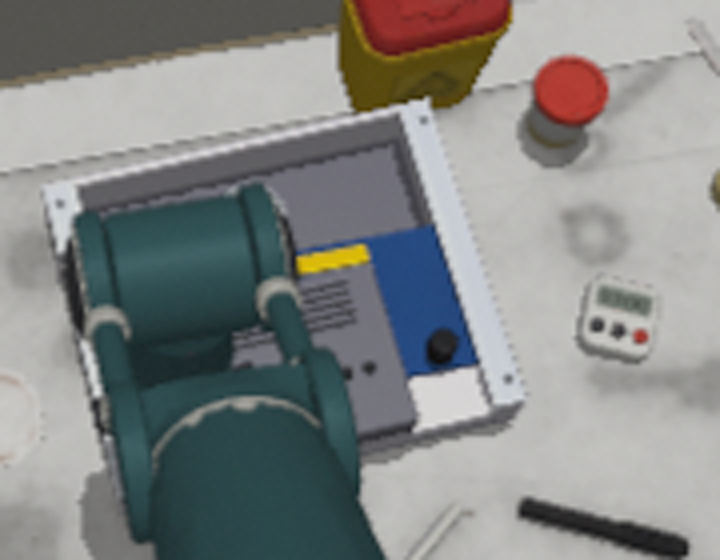

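```bash
python3 -m jog '[[[1,-1,0,0,0,0,0],[1,-1.5,0,-5.5,0,0,0],[1,-2.5,6,-5.5,0,0,0],[1,-3.1,12,-5.5,0,0,0],[1,-3.1,18,-5.5,0,0,0],[1,-3.1,22,-5.5,0,0,0],[1,-3.1,22,-5.5,0,0,0],[1,-3.1,22,-2.5,0,0,0],[1,-3.1,22,0,0,0,0],[1,-3.1,22,0,0,0,0],[1,-2.2,22,0,0,0,0],[1,-1.4,22,0,0,0,0]]]'
python3 -m jog '[[[1,0.5,0,0,0,0,0],[1,1,0,0,0,0,0],[1,1.5,0,0,0,0,0],[1,2,0,0,0,0,0],[1,2.5,0,0,0,0,0],[1,3,0,0,0,0,0],[1,3,0,0,0,0,0]]]'
python3 -c "
from h import *
print(box())"
```

```text
time: 13.2
tool_pos: [0.4696, -0.2003, 0.2345]
tcp_rot: [3.139, 0.095, 0.005]
wrist_force: [-0.3, -0.3, 0.5]
width: -0.001
time: 14.08
tool_pos: [0.4981, -0.1992, 0.2325]
tcp_rot: [3.139, 0.094, -0.001]
wrist_force: [-5.3, -3.3, 1.2]
width: -0.007
[ -73.9 -110.8  232.5]
```

```bash
python3 -m jog '[[[1,-1,0,0,0,0,0],[1,-1.5,0,-5.5,0,0,0],[1,-2.5,-6,-5.5,0,0,0],[1,-3.3,-12,-5.5,0,0,0],[1,-3.3,-18,-5.5,0,0,0],[1,-3.3,-22.1,-5.5,0,0,0],[1,-3.3,-22.1,-5.5,0,0,0]]]'
python3 - <<'E'
from h import *
print(box())
for n in("top","side"):
    im=bot.read_camera(n)[:,:,::-1]
    u,v=(215,110) if n=="top" else (200,110)
    cv2.imwrite(f"pics/{n}8c.png",cv2.resize(im[v:v+140,u:u+180],None,fx=4,fy=4,interpolation=cv2.INTER_CUBIC))
E
```

```text
time: 14.95
tool_pos: [0.4515, 0.0226, 0.288]
tcp_rot: [-3.139, -0.101, -0.003]
wrist_force: [0.8, 0.2, -0.4]
width: -0.005
[-107.1  113.4  288. ]
```

View pics/side8c.png

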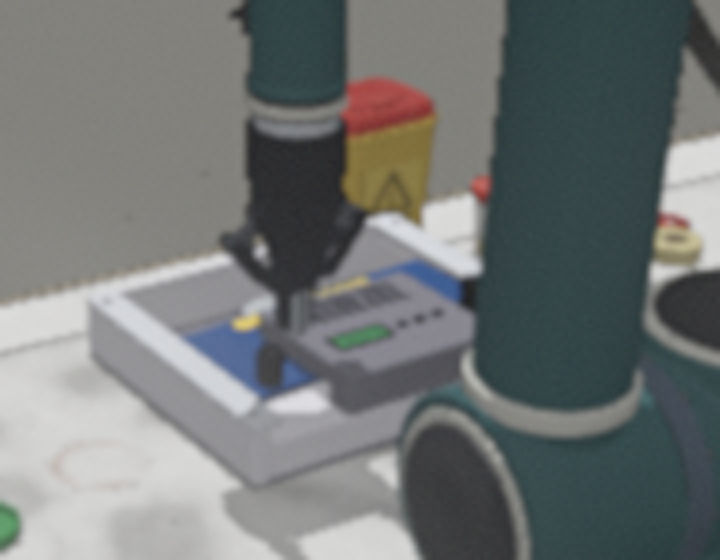

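View pics/top8c.png

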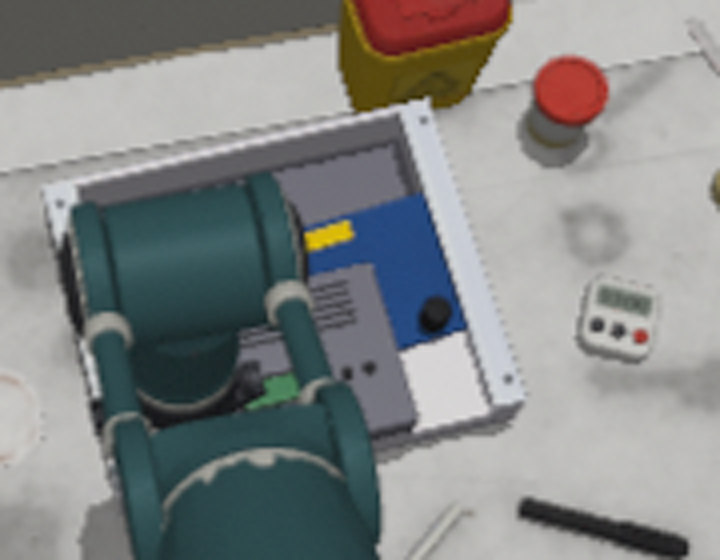

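```bash
python3 -m jog '[[[1,0,0,2.7,0,0,0],[1,0,0,5.5,0,0,0],[1,0,0,5.5,0,0,0],[1,0.8,0,5.5,0,0,0],[1,1.6,0,5.5,0,0,0],[1,2.2,0,5.5,0,0,0],[1,2.8,0,5.5,0,0,0],[1,3.4,0,5.5,0,0,0],[1,4.0,0,5.5,0,0,0],[1,4.6,0,5.5,0,0,0],[1,4.9,0,5.5,0,0,0],[1,4.9,0,5.5,0,0,0]]]'
python3 -c "
from h import *
print(box())"
```

```text
time: 16.55
tool_pos: [0.4995, 0.024, 0.2324]
tcp_rot: [-3.138, -0.094, 0.009]
wrist_force: [-6.1, 4.6, 2.4]
width: -0.0
[-59.1 112.  232.4]
```

```bash
python3 -m jog '[[[1,-1,0,0,0,0,0],[1,-1.5,0,-5.5,0,0,0],[1,-2.5,6,-5.5,0,0,0],[1,-3,12,-5.5,0,0,0],[1,-3,18,-5.5,0,0,0],[1,-3,22.2,-5.5,0,0,0],[1,-3,22.2,-5.5,0,0,0],[1,-3,22.2,-2.5,0,0,0],[1,-3,22.2,0,0,0,0],[1,-3,22.2,0,0,0,0],[1,-2.2,22.2,0,0,0,0],[1,-1.6,22.2,0,0,0,0]]]'
python3 -m jog '[[[1,0.6,0,0,0,0,0],[1,1.2,0,0,0,0,0],[1,1.8,0,0,0,0,0],[1,2.4,0,0,0,0,0],[1,2.9,0,0,0,0,0],[1,3.2,0,0,0,0,0],[1,3.2,0,0,0,0,0]]]'
python3 -c "
from h import *
print(box())"
```

```text
time: 18.05
tool_pos: [0.4996, -0.1995, 0.2347]
tcp_rot: [3.139, 0.095, 0.005]
wrist_force: [0.3, 0.0, 0.5]
width: 0.001
time: 18.92
tool_pos: [0.5298, -0.1986, 0.2323]
tcp_rot: [3.138, 0.094, -0.002]
wrist_force: [-5.1, -6.2, 0.8]
width: 0.004
[ -42.2 -112.1  232.3]
```

Right is at about 60 mm and left at about 44 mm. I go left again and look before pushing.

```bash
python3 -m jog '[[[1,-1,0,0,0,0,0],[1,-1.5,0,-5.5,0,0,0],[1,-2.5,-6,-5.5,0,0,0],[1,-3.3,-12,-5.5,0,0,0],[1,-3.3,-18,-5.5,0,0,0],[1,-3.3,-22.1,-5.5,0,0,0],[1,-3.3,-22.1,-5.5,0,0,0],[1,-3.3,-22.1,-5.5,0,0,0]]]'
python3 - <<'E'
from h import *
print(box())
for n in("top","side"):
    im=bot.read_camera(n)[:,:,::-1]
    u,v=(215,110) if n=="top" else (200,110)
    cv2.imwrite(f"pics/{n}9c.png",cv2.resize(im[v:v+140,u:u+180],None,fx=4,fy=4,interpolation=cv2.INTER_CUBIC))
E
```

```text
time: 19.92
tool_pos: [0.484, 0.0211, 0.2881]
tcp_rot: [3.14, 0.095, 0.002]
wrist_force: [-0.1, 0.3, -1.4]
width: -0.0
[-74.7 110.  288.1]
```

View pics/side9c.png

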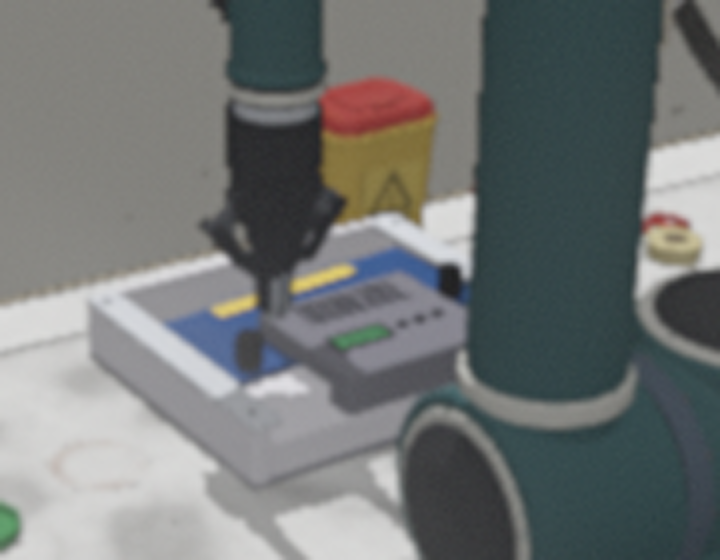

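View pics/top9c.png

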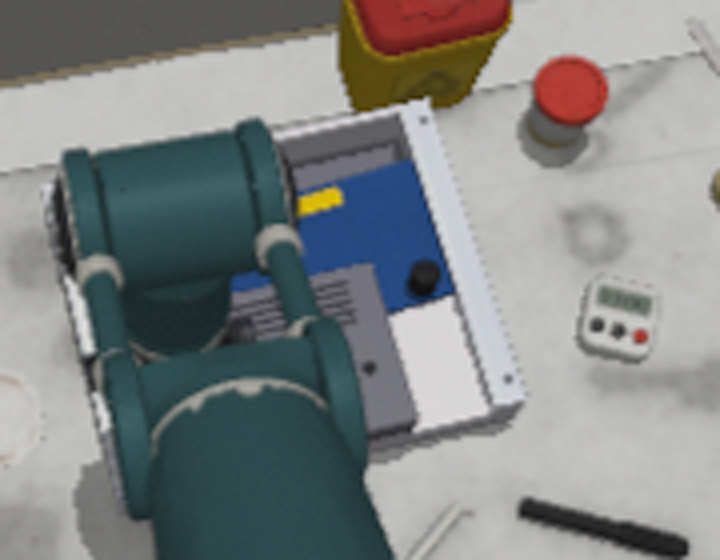

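```bash
python3 -m jog '[[[1,0,0,2.7,0,0,0],[1,0,0,5.5,0,0,0],[1,0,0,5.5,0,0,0],[1,0.8,0,5.5,0,0,0],[1,1.6,0,5.5,0,0,0],[1,2.2,0,5.5,0,0,0],[1,2.8,0,5.5,0,0,0],[1,3.4,0,5.5,0,0,0],[1,4.0,0,5.5,0,0,0],[1,4.6,0,5.5,0,0,0],[1,4.8,0,5.5,0,0,0],[1,4.8,0,5.5,0,0,0]]]'
python3 -c "
from h import *
print(box())"
python3 -m jog '[[[1,-1,0,0,0,0,0],[1,-1.5,0,-5.5,0,0,0],[1,-2.5,6,-5.5,0,0,0],[1,-3,12,-5.5,0,0,0],[1,-3,18,-5.5,0,0,0],[1,-3,22.1,-5.5,0,0,0],[1,-3,22.1,-5.5,0,0,0],[1,-3,22.1,-2.5,0,0,0],[1,-3,22.1,0,0,0,0],[1,-3,22.1,0,0,0,0],[1,-2.2,22.1,0,0,0,0],[1,-1.6,22.1,0,0,0,0]]]'
python3 -m jog '[[[1,0.6,0,0,0,0,0],[1,1.2,0,0,0,0,0],[1,1.8,0,0,0,0,0],[1,2.4,0,0,0,0,0],[1,2.9,0,0,0,0,0],[1,3.2,0,0,0,0,0],[1,3.2,0,0,0,0,0]]]'
python3 -c "
from h import *
print(box())"
```

```text
time: 21.52
tool_pos: [0.5304, 0.025, 0.2325]
tcp_rot: [-3.138, -0.094, 0.009]
wrist_force: [-6.9, 4.8, 1.6]
width: -0.001
[-28.2 111.1 232.5]
time: 23.02
tool_pos: [0.5305, -0.1976, 0.2347]
tcp_rot: [3.139, 0.095, 0.005]
wrist_force: [-0.3, -0.3, 0.1]
width: 0.002
time: 23.9
tool_pos: [0.5607, -0.1967, 0.2323]
tcp_rot: [3.139, 0.094, -0.003]
wrist_force: [-5.4, -4.5, -0.3]
width: -0.001
[ -11.3 -112.   232.3]
```

```bash
python3 -m jog '[[[1,-1,0,0,0,0,0],[1,-1.5,0,-5.5,0,0,0],[1,-2.5,-6,-5.5,0,0,0],[1,-3.3,-12,-5.5,0,0,0],[1,-3.3,-18,-5.5,0,0,0],[1,-3.3,-22.1,-5.5,0,0,0],[1,-3.3,-22.1,-5.5,0,0,0],[1,-3.3,-22.1,-2.7,0,0,0],[1,-3.3,-22.1,0,0,0,0],[1,-3.3,-22.1,0,0,0,0],[1,-2.4,-22.1,0,0,0,0],[1,-1.8,-22.1,0,0,0,0]]]'
python3 -m jog '[[[1,0.6,0,0,0,0,0],[1,1.2,0,0,0,0,0],[1,1.8,0,0,0,0,0],[1,2.2,0,0,0,0,0],[1,2.2,0,0,0,0,0]]]'
python3 -c "
from h import *
print(box())"
```

```text
time: 25.4
tool_pos: [0.5315, 0.0235, 0.2346]
tcp_rot: [3.14, 0.093, 0.006]
wrist_force: [0.6, 0.0, -0.7]
width: 0.0
time: 26.02
tool_pos: [0.5517, 0.0253, 0.2335]
tcp_rot: [-3.14, -0.094, 0.002]
wrist_force: [-3.9, 0.6, 4.0]
width: -0.002
[ -6.9 110.1 233.5]
```

```bash
python3 -m jog '[[[1,0.2,0,0,0,0,0],[1,0.4,0,0,0,0,0],[1,0.4,0,0,0,0,0]]]'
python3 -c "
from h import *
print(box())"
python3 -m jog '[[[1,0.2,0,0,0,0,0],[1,0.4,0,0,0,0,0],[1,0.4,0,0,0,0,0]]]'
python3 -c "
from h import *
print(box())"
```

```text
time: 26.4
tool_pos: [0.5544, 0.0257, 0.233]
tcp_rot: [-3.139, -0.094, 0.008]
wrist_force: [-8.8, 1.2, 5.9]
width: 0.002
[ -4.2 110.4 233. ]
time: 26.78
tool_pos: [0.5558, 0.0259, 0.2325]
tcp_rot: [-3.139, -0.094, 0.022]
wrist_force: [-17.7, 1.2, 15.3]
width: 0.002
[ -2.7 110.4 232.5]
```

```bash
python3 -m jog '[[[1,-1,0,0,0,0,0],[1,-1.5,0,-5.5,0,0,0],[1,-2.5,6,-5.5,0,0,0],[1,-2.7,12,-5.5,0,0,0],[1,-2.7,18,-5.5,0,0,0],[1,-2.7,22.1,-5.5,0,0,0],[1,-2.7,22.1,-5.5,0,0,0],[1,-2.7,22.1,-2.5,0,0,0],[1,-2.7,22.1,0,0,0,0],[1,-2.7,22.1,0,0,0,0],[1,-2.0,22.1,0,0,0,0],[1,-1.5,22.1,0,0,0,0]]]'
python3 -m jog '[[[1,0.5,0,0,0,0,0],[1,0.9,0,0,0,0,0],[1,1.2,0,0,0,0,0],[1,1.4,0,0,0,0,0],[1,1.4,0,0,0,0,0]]]'
python3 -c "
from h import *
print(box())"
```

```text
time: 28.28
tool_pos: [0.5595, -0.1958, 0.2347]
tcp_rot: [3.139, 0.095, 0.005]
wrist_force: [0.7, 1.4, 0.2]
width: 0.004
time: 28.9
tool_pos: [0.5682, -0.1952, 0.2329]
tcp_rot: [-3.138, -0.095, 0.02]
wrist_force: [-19.0, -0.6, 16.0]
width: -0.002
[  -3.7 -111.   232.9]
```

Both ends met a hard stop at nearly the same finger position. I re-check the left end with a last firm push.

```bash
python3 -m jog '[[[1,-1.2,0,0,0,0,0],[1,-1.5,0,-5.5,0,0,0],[1,-2.5,-6,-5.5,0,0,0],[1,-2.7,-12,-5.5,0,0,0],[1,-2.7,-18,-5.5,0,0,0],[1,-2.7,-22.1,-5.5,0,0,0],[1,-2.7,-22.1,-5.5,0,0,0],[1,-2.7,-22.1,-2.7,0,0,0],[1,-2.7,-22.1,0,0,0,0],[1,-2.7,-22.1,0,0,0,0],[1,-1.8,-22.1,0,0,0,0],[1,-1.2,-22.1,0,0,0,0]]]'
python3 -m jog '[[[1,0.4,0,0,0,0,0],[1,0.8,0,0,0,0,0],[1,1.0,0,0,0,0,0],[1,1.2,0,0,0,0,0],[1,1.2,0,0,0,0,0]]]'
python3 -c "
from h import *
print(box())"
python3 -m jog '[[[1,-1.2,0,0,0,0,0],[1,-1.5,0,-5.5,0,0,0],[1,-4,-6,-8,0,0,0],[1,-6,-12,-10,0,0,0],[1,-8,-18,-12,0,0,0],[1,-10,-24,-14,0,0,0],[1,-10,-30,-14,0,0,0],[1,-10,-34,-14,0,0,0],[1,-10,-34,-14,0,0,0]]]'
python3 - <<'E'
from h import *
print(box())
for n in("top","side"):
    im=bot.read_camera(n)[:,:,::-1];cv2.imwrite(f"pics/{n}10.png",im)
    u,v=(215,110) if n=="top" else (200,110)
    cv2.imwrite(f"pics/{n}10c.png",cv2.resize(im[v:v+140,u:u+180],None,fx=4,fy=4,interpolation=cv2.INTER_CUBIC))
E
```

```text
time: 30.4
tool_pos: [0.5485, 0.0245, 0.2347]
tcp_rot: [3.14, 0.093, 0.006]
wrist_force: [-0.6, 0.4, 0.8]
width: -0.001
time: 31.02
tool_pos: [0.5557, 0.0256, 0.2322]
tcp_rot: [3.14, 0.094, -0.017]
wrist_force: [-11.8, -1.5, 8.7]
width: -0.002
[ -2.9 110.1 232.2]
time: 32.15
tool_pos: [0.4378, 0.3623, 0.3734]
tcp_rot: [-3.138, -0.101, -0.002]
wrist_force: [-0.4, -0.6, 0.1]
width: 0.0
[-100.4  453.3  373.4]
```

View pics/side10c.png

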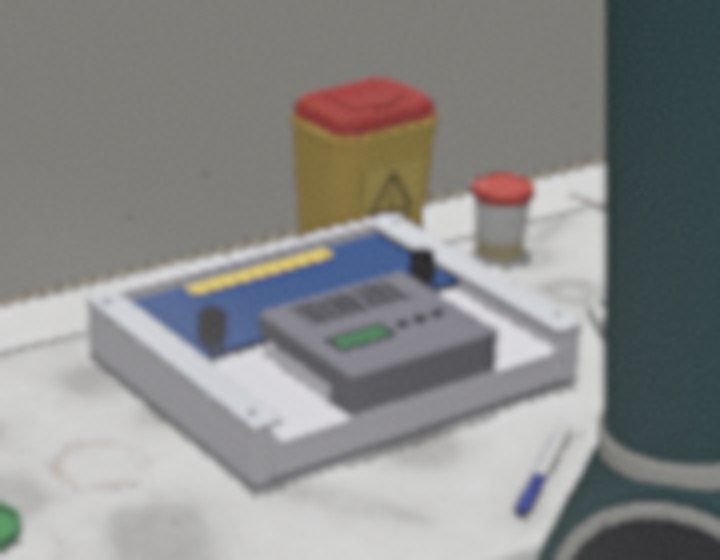

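View pics/top10c.png

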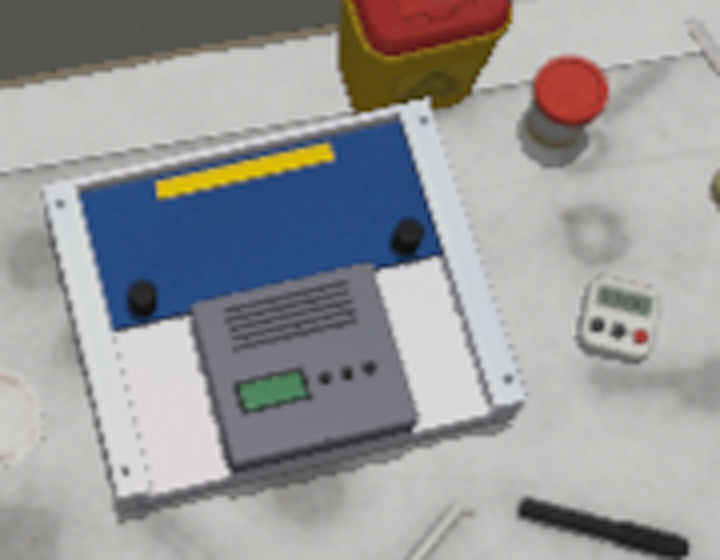

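View pics/top10.png

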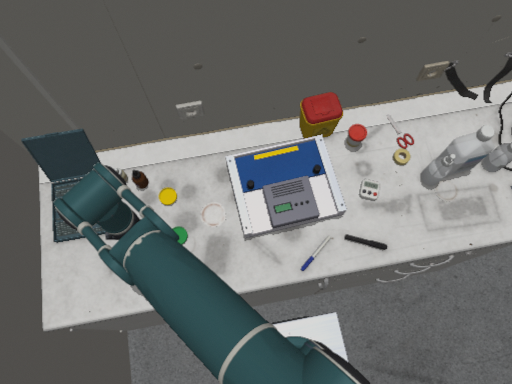

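```bash
python3 - <<'E'
from h import *
c,q=np.cos(YAW),np.sin(YAW)
for u,v in [(143,290),(407,230)]:
    w=ray("top",(u/4+215-.4,v/4+110-.4),.08);d=w[:2]-O;print("knob box mm",1000*(c*d[0]+q*d[1]),1000*(-q*d[0]+c*d[1]))
a=cv2.imread("pics/top0.png")
cu=lambda u,v:(u/4+214.6,v/4+109.6)
for uv in [(112,330),(440,258)]:
    w=ray("top",cu(*uv),.05);d=w[:2]-O;print("near corner",1000*(c*d[0]+q*d[1]),1000*(-q*d[0]+c*d[1]))
E
```

```text
knob box mm 19.555325616966908 106.77747683470275
knob box mm 17.493798075184426 -109.7089115511293
near corner 3.170654547883626 136.67263175933127
near corner -1.9370702068952603 -136.11545822675234
```

Vision hints that the right end may be 2–3 mm short, which is about one pixel. There is time to spare, so I press the right end once more.

```bash
python3 -c "
from h import *
print(rows(B(-.028,-.110,.30),down(YAW)))"
```

```text
(array([ 7.13, 56.04,  7.3 ]), array([0.0006, 0.    , 0.0016]))
```

```bash
python3 -m jog '[[[1,7.1,6,2,0,0,0],[1,7.1,12,5,0,0,0],[1,7.1,18,7.3,0,0,0],[1,7.1,24,7.3,0,0,0],[1,7.1,30,7.3,0,0,0],[1,7.1,36,7.3,0,0,0],[1,7.1,42,7.3,0,0,0],[1,7.1,48,7.3,0,0,0],[1,7.1,54,7.3,0,0,0],[1,7.1,56,7.3,0,0,0],[1,7.1,56,7.3,0,0,0],[1,7.1,56,7.3,0,0,0]]]'
python3 -c "
from h import *
print(box(),rows(B(-.028,-.110,.233),down(YAW)))"
```

```text
time: 33.75
tool_pos: [0.5419, -0.1962, 0.2996]
tcp_rot: [-3.14, -0.091, 0.001]
wrist_force: [0.1, 0.1, 0.1]
width: -0.001
[ -30.  -110.4  299.6] (array([ 0.21, -0.04,  6.66]), array([-0.0007,  0.0007, -0.0021]))
```

```bash
python3 -m jog '[[[1,0.2,0,3.5,0,0,0],[1,0.2,0,6.6,0,0,0],[1,0.2,0,6.6,0,0,0],[1,1.0,0,6.6,0,0,0],[1,1.8,0,6.6,0,0,0],[1,2.3,0,6.6,0,0,0],[1,2.5,0,6.6,0,0,0],[1,2.5,0,6.6,0,0,0]]]'
python3 -c "
from h import *
print(box())"
python3 -m jog '[[[1,0.2,0,0,0,0,0],[1,0.4,0,0,0,0,0],[1,0.5,0,0,0,0,0],[1,0.5,0,0,0,0,0]]]'
python3 -c "
from h import *
print(box())"
```

```text
time: 34.75
tool_pos: [0.5668, -0.1944, 0.2344]
tcp_rot: [-3.14, -0.095, 0.007]
wrist_force: [-8.1, -1.1, 5.9]
width: -0.002
[  -5.  -110.1  234.4]
time: 35.25
tool_pos: [0.5686, -0.1941, 0.234]
tcp_rot: [-3.138, -0.095, 0.023]
wrist_force: [-21.9, -0.8, 14.7]
width: -0.001
[  -3.2 -109.9  234. ]
```

```bash
python3 -m jog '[[[1,-1.5,0,0,0,0,0],[1,-1.8,0,-5,0,0,0],[1,-4,6,-9,0,0,0],[1,-6,12,-12,0,0,0],[1,-8,18,-14,0,0,0],[1,-8,24,-16,0,0,0],[1,-8,30,-16,0,0,0],[1,-8,30,-16,0,0,0],[1,-8,30,-16,0,0,0]]]'
python3 - <<'E'
from h import *
for n in("top","side"):
    im=bot.read_camera(n)[:,:,::-1];cv2.imwrite(f"pics/{n}11.png",im)
    u,v=(215,110)
    if n=="top":cv2.imwrite(f"pics/{n}11c.png",cv2.resize(im[v:v+140,u:u+180],None,fx=4,fy=4,interpolation=cv2.INTER_CUBIC))
E
```

```text
time: 36.38
tool_pos: [0.5107, -0.5001, 0.3943]
tcp_rot: [3.139, 0.09, 0.002]
wrist_force: [-0.2, 1.3, 0.1]
width: -0.001
```

View pics/top11c.png

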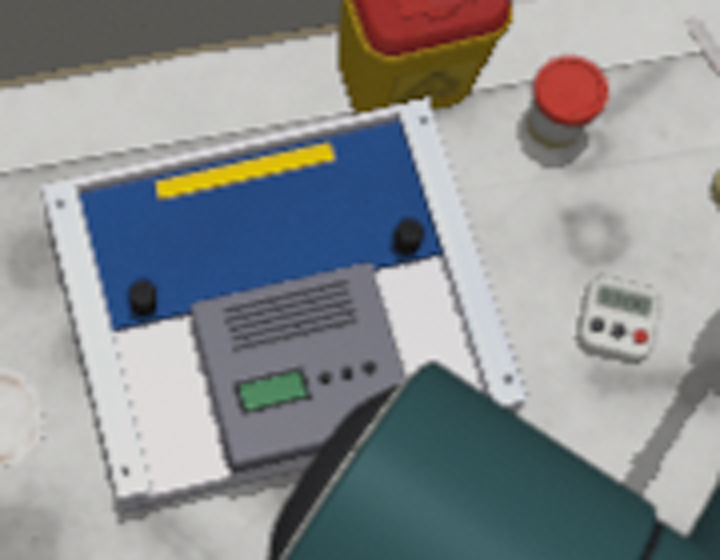

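View pics/side11.png

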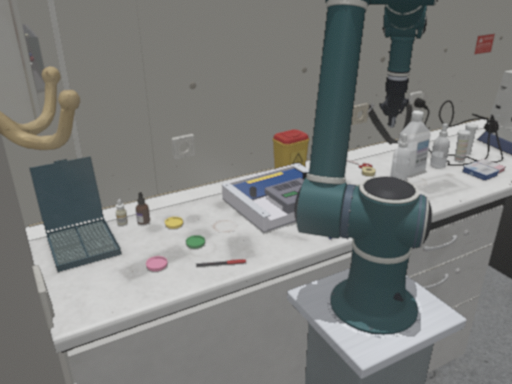

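The top view shows the cover fully forward and unchanged since the last push, with the knobs at crop (143,297) and (408,237). The bottle, cup, timer and look-alikes are where they started.

```bash
python3 -c "
from workcell import bot
print(bot.finish_job())"
```

```text
the job is handed in; nothing more can be done
None
```

I set the white dish flat in the middle of the bay and let go of it. I then walked the blue cover shut with alternating pushes of about 30 mm on the two knobs, keeping the ends within about 16 mm of each other. I handed the job in at about 36 s.

**Dish:** It met the bay floor at about 6.5 N and was let go. A picture before the cover closed showed it lying flat. It is now hidden under the cover, so I could not see it again afterwards.

**Cover:** Both ends met a hard stop with the finger at about the same place, -2.7 mm at 18 N on the left and -3.2 mm at 22 N on the right. One check disagreed slightly: the top picture put the right end about 2–3 mm behind the left, which is about one pixel. I pushed the right knob again, and it held firm with no visible change.

**Other objects:** In the last pictures the timer, bottle, cup and coloured look-alikes stood where they began. The arm was clear of everything.

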